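# Refit the roller of a bottle roller mixer and load the bottle

### The job

Put the loose roller back into the open forks of the roller mixer so that both ends of its axle sit fully home at the bottom of their slots, and let go of it. Then lay the brown bottle, still on its side, in the valley between the two rollers, parallel to them and clear of the end plates. Lower both by hand rather than dropping them, and do not disturb the small vial, the white bottle or the marker pen standing or lying nearby.

Things in the scene. Friction and masses are not known exactly. Their poses are not given: they have to be found in the camera images.
- mixer: Roller mixer, fixed: white motor base 110 x 170 mm, its top 34 mm above the table; aluminium end plates 8 mm thick, inner faces at y = -73 and +73 mm. Origin: centre of its underside; y along the rollers, x away from the robot, z up. The far, fixed rubber roller (20 mm diameter, 140 mm long, axis at x = +23.5, z = 74 mm) does not turn; the near one is missing.
- fork_left (a point): Middle of the flat slot bottom of the open fork in the mixer's left (+y) end plate: x = -23.5, y = 77, z = 70 mm in the mixer's frame, axes parallel to it. The slot is 10.5 mm wide in x, open upward, between two prongs 12 mm wide with round tops that flare its mouth: straight for 18 mm above the bottom, prong tops 24 mm above it.
- fork_right (a point): The same point of the like fork in the right end plate, at y = -77 mm in the mixer's frame.
- roller_seat (a point): Where the loose roller's centre lies once seated: mid-way between the forks, at x = -23.5, y = 0, z = 74 mm in the mixer's frame, axes parallel to the mixer's; the roller's axis then lies along y, with 3 mm of play along it at each end. It is 40 mm above the motor base; 27 mm is then free between the two rollers.
- bottle_seat (a point): Where the axis of the brown bottle runs when it lies on both rollers: mid-way between them, 27 mm above the rollers' axes (101 mm above the table), half-way between the end plates; axes parallel to the mixer's. The rollers' tops are 17 mm below this point, so fingers reaching more than about 15 mm below the bottle's axis strike the rollers.
- roller_center (a point): Centre of the loose roller: dark rubber sleeve 20 mm diameter, 140 mm long, a steel axle of 8 mm diameter sticking out 14 mm at each end (168 mm over all), 0.1 to 0.2 kg, both ends alike. y is its axis. It starts level in a grey rest with two V supports, its axis 45 mm above the table; the middle 90 mm is free between them. Grasp across the middle.
- bottle_center (a point): Centre of the body of the brown bottle with white cap: body 52 mm diameter, bottle 110 mm long, 0.08 to 0.17 kg. z is its axis and points to the cap; the point lies 46 mm from the base, 64 mm from the cap's end. It starts on its side in the other grey rest with two V supports, its axis 51 mm above the table; 54 mm of the body is free between them. Grasp across the body there.
- roller_rest: The rest that the loose roller starts in, fixed: base plate 56 x 150 mm, 8 mm thick, two grey V supports 100 mm apart, 44 mm high. Origin: centre of its underside; y along the roller. The two rests may swap places.
- bottle_rest: The rest that the brown bottle starts in, fixed: base plate 80 x 94 mm, 8 mm thick, two grey V supports 64 mm apart, 40 mm high. Origin: centre of its underside; y along the bottle.
- vial_near: Small clear vial with white cap, 27 mm diameter, 60 mm high, standing; origin at the centre of its underside. Leave it alone.
- bottle_buffer: White bottle with white cap, 44 mm diameter, 86 mm high, standing; origin at the centre of its underside. Leave it alone.
- marker_2: White marker pen with red cap, 135 mm long, lying left of the flat case; origin at the centre of its underside. Leave it alone.

How it is judged (in metres and radians):
On the way, in this order (a step that is already met when the one before it is completed fails the run):
1. the loose roller is seated in both forks and let go, the bottle not yet on the rollers (z of roller_center in the frame of roller_seat between -0.003 and 0.002 m and x of roller_center in the frame of roller_seat between -0.003 and 0.003 m and y of roller_center in the frame of roller_seat between -0.006 and 0.006 m and angle between the y axis of roller_center and the y axis of roller_seat, either way round below 0.03 rad and contact force between the fingers and roller below 0.1 N and distance between bottle_center and bottle_seat above 0.03 m), for 0.2 s.
2. the brown bottle lies on the two rollers (z of bottle_center in the frame of bottle_seat between -0.004 and 0.004 m and x of bottle_center in the frame of bottle_seat between -0.005 and 0.005 m and y of bottle_center in the frame of bottle_seat between -0.03 and 0.03 m and angle between the z axis of bottle_center and the y axis of bottle_seat, either way round below 0.08 rad), for 0.2 s.
At the end, for the whole second after the job is handed in: Roller axle at the bottom of both slots (2 mm in height, 3 mm sideways, 6 mm along, 0.03 rad); brown bottle lying in the valley between the rollers (4 mm in height, 5 mm sideways, body centre within 30 mm of mid-way along, 0.08 rad); both released and at rest (all of step 2 and z of roller_center in the frame of roller_seat between -0.003 and 0.002 m and x of roller_center in the frame of roller_seat between -0.003 and 0.003 m and y of roller_center in the frame of roller_seat between -0.006 and 0.006 m and angle between the y axis of roller_center and the y axis of roller_seat, either way round below 0.03 rad and contact force between the fingers and roller below 0.1 N and contact force between the fingers and bottle below 0.1 N and linear speed of each of roller, bottle below 0.02 m/s); the robot touches nothing.
It fails at once if the roller is dropped (falls freely faster than 0.7 m/s, about 25 mm) (linear speed of roller above 0.7 m/s and contact force between each of the arm, the fingers and roller below 0.05 N).
It fails at once if the brown bottle is dropped (falls freely faster than 0.7 m/s, about 25 mm) (linear speed of bottle above 0.7 m/s and contact force between each of the arm, the fingers and bottle below 0.05 N).
It fails at once if the small vial, the white bottle or the marker pen is moved by more than 30 mm (distance of any of vial_near, bottle_buffer, marker_2 from where it was at the start of the episode above 0.03 m).
It also fails if it takes over 70 s, if anything falls off the work surface, if the arm or the gripper's body presses on something with over 40 N, if the wrist force passes 120 N, or if a joint passes its speed limit or range.

### The arm

A 6-joint arm with a two-finger parallel gripper is mounted at the origin on the work surface; the furniture and walls round the work are solid. World frame = base frame: x ahead of the robot, y to its left, z up, the work surface at z = 0. Lengths are in m, angles in degrees, forces in N, time in s.
With the tool pointing down it reaches from about 0.35 to 0.875 m from the base axis. Payload 4.2 kg.
Tool frame: the origin (TCP) lies midway between the tips of the shut fingers; the grasp point (between the pads) lies 19 mm behind it; y points along the fingers, z is the direction in which the jaws open and shut, and the axes are right-handed (so a half turn about y gives the same grasp; the last joint's range is limited). The gripper opens to 87 mm and grips with 3 to 60 N. Pads are 19 mm wide; open, the fingers measure 117 mm over their backs; the gripper's body (75 mm by 190 mm) begins 51 mm behind the grasp point.
Start: joints at [89.931, 22.042, 0.453, 0, -68.411, -14.817], TCP at [0.161, 0.604, 0.223] pointing down, gripper open.
Joint ranges: [-179.83, 179.83], [-69.29, 118.12], [-61.27, 80.66], [-181.25, 117.63], [-171.15, -9.14], [-177.46, 177.46]. Speed limits (degrees/s): [159.86, 159.86, 180, 180, 180, 180].

### API

Orientations are given as [roll, pitch, yaw] about the fixed x, y, z axes, in that order (R = Rz(yaw) Ry(pitch) Rx(roll)).
In Python, from workcell import env gives the robot as it stands. The module is installed in compiled form; this text tells all that it offers. Calls block until the motion is done:
- env.goto(position, orientation): joint-space move of the TCP to a pose.
- env.move_straight(position, rotation=None, rate=0.15, force_limit=None): straight line of the TCP; rotation=None keeps the orientation; rate is the mean speed in m/s. With force_limit (N) it stops when the force on the tool has changed by that much, and returns True; else False.
- env.set_joints(angles): joint-space move.
- env.gripper_to(opening, grasp_force=None): opening from 0.0 (shut) to 1.0 (fully open); grasp_force is the grip in N (None keeps the last); returns when the fingers have stopped.
- env.dwell(seconds).
- env.inverse_kinematics(position, orientation): joint angles nearest the present ones, or None.
- env.read_state(): the state.
- env.grab_frame(name): name is "scene" or "side" or "wrist"; returns a dict with "image" (480x640x3 uint8, blue, green, red), "fx", "fy", "cx", "cy" (pixels), "position" and "orientation" of the camera in the world. Camera axes: x right, y up, looking along -z (the intrinsics and any distortion apply to the point x, -y, -z); pixel columns grow to the right and rows downward; lengths in m; the calibration is good to about 2 mm. A picture is of the moment at which its call begins. There is no depth.
A pose or a line that the arm cannot do raises env.Unreachable and nothing moves.
- env.close_job(): hands the job in, once; it reports no verdict.
Trained networks look in a picture, given as the dict that the camera call returned (one of the last four; its "shot" number tells which), for a name from the list of things; names that differ only in an ending like _2 or _b are one class to them, and where a whole thing is asked for, a point or a joint stands for the part that bears it (a point fixed in the world has none). Each returns a list of dicts, best first, with "score" (0 to 1); they miss things now and then, are a little off and sometimes report something else, mostly with a low value. They report only what shows in the picture. A call takes as long as a camera call.
- env.search_frame(picture, thing): "xyz" ([x, y, z] in m, in world coordinates, good to about 4 mm: the middle of the surface that is visible of it).
- env.trace(picture, thing): "mask" (480x640 bool, what is visible of it).
The state is a dict: "clock": time; "joint_positions": joint angles; "qvel": joint speeds; "joint_torque": joint torques, N m; "position": TCP position; "tool_rot": TCP orientation; "force": force on the tool from outside, world axes, zero at the start; "wrist_torque": the same for the moment, N m; "opening": opening from 0.0 (shut) to 1.0 (fully open).
Only numpy, scipy, OpenCV 4.12 (cv2) and the standard library are available. Lean on these libraries where they do the work, as an engineer would, in place of code of your own. Each camera call takes 0.05 s, during which the arm holds its last target. There are 200 camera calls.

## Working session

There is one attempt and no reset: what is moved stays moved. The work goes in short steps, each a Python script; the robot and the scene stay as the last script left them, time stands still between calls to the robot, and variables do not carry over. Pictures are saved under pics/ and viewed, about 8 in all and at most 12, crops included, and the job is handed in when it is done.

```bash
mkdir -p pics
cat > h.py <<'E'
from workcell import env
import numpy as np, cv2
from scipy.spatial.transform import Rotation as R
def ray(f,u,v):
    k=np.array([(u-f["cx"])/f["fx"],-(v-f["cy"])/f["fy"],-1.])
    return np.array(f["position"]),R.from_euler('xyz',f["orientation"],degrees=True).apply(k)
def at_z(f,u,v,z):
    p,d=ray(f,u,v); return p+d*(z-p[2])/d[2]
def proj(f,P):
    q=R.from_euler('xyz',f["orientation"],degrees=True).inv().apply(np.array(P)-f["position"])
    return np.stack([f["cx"]+f["fx"]*q[...,0]/-q[...,2],f["cy"]-f["fy"]*q[...,1]/-q[...,2]],-1)
E
python3 - <<'E'
from h import *
s=env.read_state(); print(s["clock"],s["position"],s["tool_rot"],s["opening"])
for n in ["scene","side"]:
    f=env.grab_frame(n); cv2.imwrite(f"pics/{n}0.png",f["image"])
    print(n,{k:v for k,v in f.items() if k!="image"})
    for t in ["mixer","roller_center","bottle_center","roller_rest","bottle_rest","vial_near","bottle_buffer","marker_2"]:
        r=env.search_frame(f,t); print(t,[(np.round(x["xyz"],3).tolist(),round(x["score"],2)) for x in r[:2]])
E
```

```text
0.0 [0.16037429 0.60345818 0.22145901] [-8.98772552e+01  1.92041570e-03  1.65102010e+02] 0.9973094069190622
scene {'fx': 553.3793684288873, 'fy': 553.3793684288873, 'cx': 322.8183242341596, 'cy': 233.44296057193432, 'position': array([ 0.02438338, -0.52181977,  0.82865269]), 'orientation': array([ 42.18041013,   0.73285899, -41.03805165]), 'shot': 1}
mixer [([0.616, 0.111, 0.031], 0.59)]
roller_center [([0.599, -0.164, 0.049], 0.74)]
bottle_center [([0.439, -0.171, 0.065], 0.75)]
roller_rest [([0.598, -0.168, 0.005], 0.81)]
bottle_rest [([0.429, -0.168, 0.008], 0.68)]
vial_near []
bottle_buffer [([0.288, -0.221, 0.06], 0.83)]
marker_2 [([0.394, 0.156, 0.014], 0.74)]
side {'fx': 483.9350931515862, 'fy': 483.9350931515862, 'cx': 320.6421719470537, 'cy': 239.02534234684748, 'position': array([ 0.30708464, -0.70801773,  0.54781377]), 'orientation': array([ 57.59342586,   1.00540702, -13.08977315]), 'shot': 2}
mixer [([0.618, 0.055, 0.043], 0.68)]
roller_center [([0.589, -0.126, 0.05], 0.98)]
bottle_center [([0.448, -0.162, 0.071], 0.6)]
roller_rest [([0.617, 0.052, 0.042], 0.62), ([0.578, -0.116, 0.011], 0.6)]
bottle_rest [([0.428, -0.133, 0.01], 0.64), ([0.586, -0.127, 0.049], 0.18)]
vial_near [([0.535, -0.06, 0.034], 0.93), ([0.428, -0.132, 0.008], 0.62)]
bottle_buffer [([0.297, -0.227, 0.054], 0.62)]
marker_2 [([0.441, 0.175, 0.008], 0.65)]
```

View pics/scene0.png

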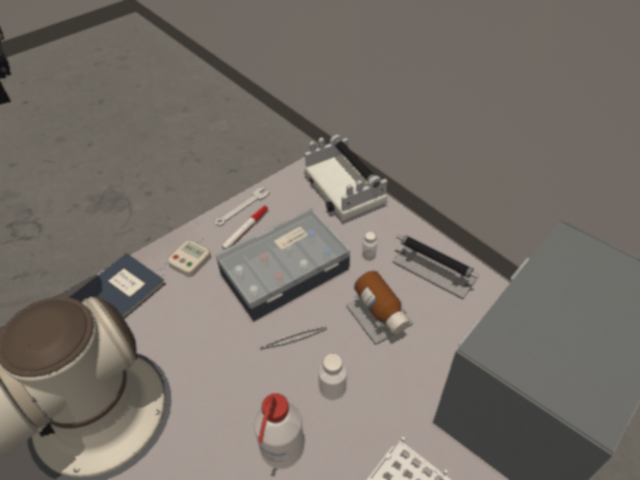

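View pics/side0.png

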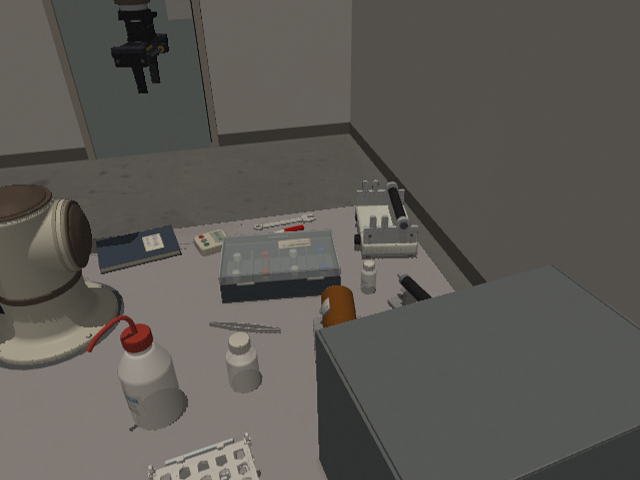

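Run:
```python
from h import *
f=env.grab_frame("scene")
for n,u,v,z in [("rollerA",400,238,.045),("rollerB",476,275,.045),("capend",402,324,.051),("botbase",364,280,.051),
 ("boxbot",440,415,0),("boxtop@.2",470,323,.2),("boxtop@.25",470,323,.25),("boxtop@.15",470,323,.15),("boxtop2@.2",560,230,.2),
 ("fixA",336,141,.074),("fixB",374,182,.074),("mixnear",345,217,.0),("vial",370,240,.06),("mark1",226,246,.008),("mark2",266,210,.008)]:
    print(n,at_z(f,u,v,z).round(3))
im=cv2.resize(f["image"][120:345,290:490],None,fx=3,fy=2.6666,interpolation=cv2.INTER_CUBIC)
f2={k:f[k] for k in f if k!="image"}
# above the roller/bottle/mixer area, wrist look
env.goto([0.56,-0.06,0.36],[-90,0,0])
s=env.read_state();print(s["clock"],s["position"])
w=env.grab_frame("wrist"); cv2.imwrite("pics/w1.png",w["image"])
print({k:v for k,v in w.items() if k!="image"})
for t in ["mixer","roller_center","bottle_center","vial_near"]:
    r=env.search_frame(w,t); print(t,[(np.round(x["xyz"],3).tolist(),round(x["score"],2)) for x in r[:2]])
```

```text
rollerA [ 0.585 -0.086  0.045]
rollerB [ 0.621 -0.237  0.045]
capend [ 0.445 -0.222  0.051]
botbase [ 0.461 -0.115  0.051]
boxbot [ 0.395 -0.357  0.   ]
boxtop@.2 [ 0.433 -0.339  0.2  ]
boxtop@.25 [ 0.401 -0.353  0.25 ]
boxtop@.15 [ 0.466 -0.324  0.15 ]
boxtop2@.2 [ 0.668 -0.323  0.2  ]
fixA [0.665 0.185 0.074]
fixB [0.634 0.037 0.074]
mixnear [0.574 0.056 0.   ]
vial [ 0.529 -0.06   0.06 ]
mark1 [0.341 0.148 0.008]
mark2 [0.46  0.175 0.008]
3.725 [ 0.56008062 -0.0593105   0.35976002]
{'fx': 430.17118461299054, 'fy': 430.17118461299054, 'cx': 316.5421636223616, 'cy': 242.58491388634008, 'position': array([ 0.48479821, -0.05908851,  0.5224559 ]), 'orientation': array([-1.61027482e+01, -5.67691353e-02,  9.00938090e+01]), 'shot': 4}
mixer [([0.623, 0.122, 0.034], 0.76)]
roller_center [([0.599, -0.16, 0.053], 0.81)]
bottle_center [([0.454, -0.16, 0.067], 0.94), ([0.624, 0.12, 0.032], 0.35)]
vial_near [([0.535, -0.049, 0.063], 0.67)]
```

View pics/w1.png

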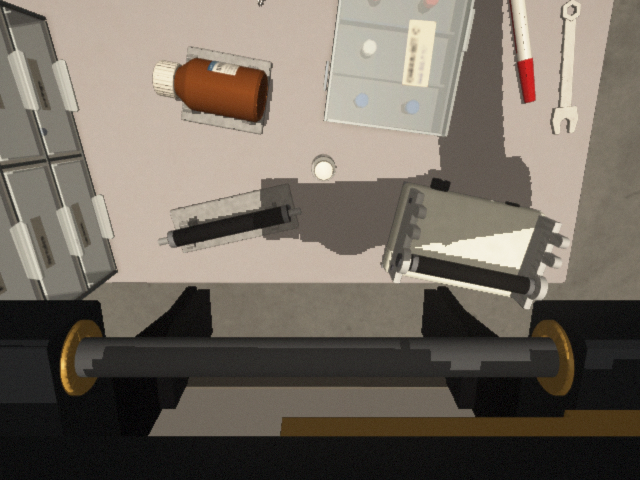

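Run:
```python
from h import *
w=env.grab_frame("wrist")
for t,z in [("roller_center",.05),("bottle_center",.051)]:
    r=env.trace(w,t)
    m=r[0]["mask"]; vv,uu=np.nonzero(m)
    P=np.array([at_z(w,u,v,z)[:2] for u,v in zip(uu,vv)])
    rect=cv2.minAreaRect(P.astype(np.float32)*1000)
    print(t,r[0]["score"],len(uu),rect,cv2.boxPoints(rect).round(0).tolist())
print("ends",at_z(w,160,241,.045),at_z(w,300,211,.045))
print("cap",at_z(w,153,78,.051),"base",at_z(w,268,98,.051))
A,B=at_z(w,398,262,.074),at_z(w,541,290,.074);print("fix",A,B)
env.goto([0.64,0.11,0.30],[-90,0,-11])
w=env.grab_frame("wrist"); cv2.imwrite("pics/w2.png",w["image"])
np.savez("w2.npz",**{k:w[k] for k in w})
print(env.read_state()["clock"],env.read_state()["position"])
for yaw in (-78,102):
  print(env.inverse_kinematics([.6,-.16,.03],[-90,0,yaw]),env.inverse_kinematics([.62,.1,.06],[-90,0,yaw-23]))
```

```text
roller_center 0.83 2272 ((602.1865234375, -158.15658569335938), (20.863309860229492, 167.68980407714844), 12.519757270812988) [[574.0, -79.0], [610.0, -242.0], [631.0, -238.0], [594.0, -74.0]]
bottle_center 0.74 5442 ((453.1972961425781, -169.06387329101562), (119.65210723876953, 53.6164436340332), 79.8350830078125) [[416.0, -223.0], [469.0, -233.0], [490.0, -115.0], [437.0, -105.0]]
ends [ 0.62097396 -0.23940617  0.045     ] [ 0.58553469 -0.07751153  0.045     ]
cap [ 0.44515501 -0.22694763  0.051     ] base [ 0.46450976 -0.10941893  0.051     ]
fix [0.63649652 0.0308441  0.074     ] [0.66949024 0.19306407 0.074     ]
4.9833 [0.64001385 0.10889073 0.3012121 ]
[-1.90977448e-02  3.25442102e+01 -1.28563506e+01  0.00000000e+00
 -4.45994392e+01 -1.67980902e+02] [ 23.90354821  30.95981537 -10.37039438   0.         -48.66979025
 145.09645179]
[-1.90977448e-02  3.25442102e+01 -1.28563506e+01  0.00000000e+00
 -4.45994392e+01  1.20190977e+01] [ 23.90354821  30.95981537 -10.37039438   0.         -48.66979025
 -34.90354821]
```

View pics/w2.png

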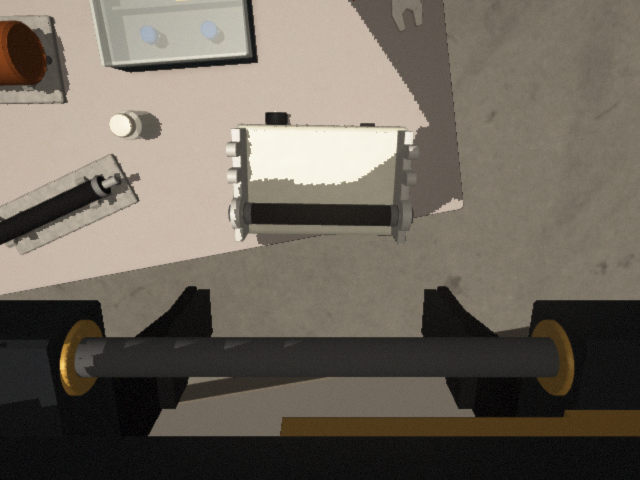

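Run:
```python
import cv2,numpy as np
im=cv2.imread("pics/w2.png")[105:255,218:428]
cv2.imwrite("pics/w2c.png",cv2.resize(im,(798,570),interpolation=cv2.INTER_CUBIC))
```

```text
(no output)
```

View pics/w2c.png

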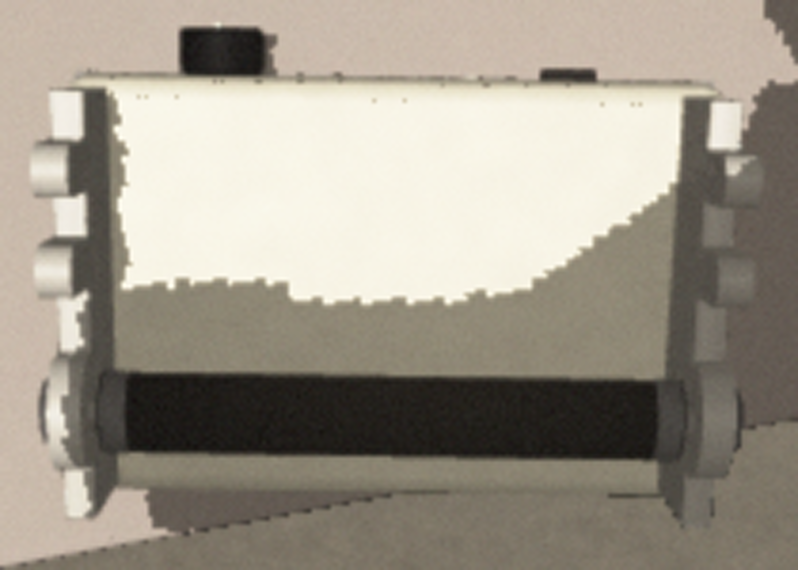

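```bash
cat > fit.py <<'E'
from h import *
from scipy.optimize import least_squares
w=dict(np.load("w2.npz"))
c=lambda u,v:(u/3.8+218,v/3.8+105)
sl=[c(98,413),c(686,419)]; 
for nm,pts in [("inner",[c(128,413),c(657,418)]),("outer",sl)]:
    a=[at_z(w,*p,.076) for p in pts]; print(nm,np.linalg.norm(a[0]-a[1]))
M=[(.0235,-.070,.076),(.0235,.070,.076)]
M+=[(-.03475,-.077,.090),(-.01225,-.077,.090),(-.03475,.077,.090),(-.01225,.077,.090)]
U=np.array(sl+[c(54,168),c(57,270),c(742,180),c(738,281)])
M=np.array(M)
def res(q):
    Rz=R.from_euler('z',q[2]).as_matrix(); return (proj(w,M@Rz.T+[q[0],q[1],0])-U).ravel()
s=least_squares(res,[.63,.11,-.19]); print(s.x,np.degrees(s.x[2]),res(s.x).reshape(-1,2).round(1).tolist())
Rz=R.from_euler('z',s.x[2]).as_matrix()
for n,p in [("roller_seat",(-.0235,0,.074)),("bottle_seat",(0,0,.101))]: print(n,(Rz@p+[s.x[0],s.x[1],0]).round(4))
E
python3 fit.py
```

```text
inner 0.12803673687105335
outer 0.14233048304859822
[ 0.62742423  0.11759593 -0.20661242] -11.838019377327507 [[1.5, -0.5], [-1.0, 0.2], [0.1, 0.3], [0.3, -0.0], [0.0, -0.1], [-0.9, -0.2]]
roller_seat [0.6044 0.1224 0.074 ]
bottle_seat [0.6274 0.1176 0.101 ]
```

Run:
```python
from h import *
env.goto([0.63,-0.155,0.25],[-90,0,12.4])
w=env.grab_frame("wrist"); cv2.imwrite("pics/w3.png",w["image"][60:300,150:490].repeat(2,0).repeat(2,1))
r=env.trace(w,"roller_center")
for x in r[:2]:
    vv,uu=np.nonzero(x["mask"]); P=np.array([at_z(w,u,v,.047)[:2] for u,v in zip(uu,vv)])
    print(x["score"],len(uu),uu.min(),uu.max(),cv2.minAreaRect(P.astype(np.float32)*1000))
np.savez("w3.npz",**w); print(env.read_state()["clock"])
```

```text
0.82 4169 220 418 ((602.7330322265625, -158.4872283935547), (19.978317260742188, 168.32095336914062), 12.752849578857422)
0.35 2641 311 420 ((478.2765197753906, -149.70010375976562), (28.641019821166992, 83.08442687988281), 12.394393920898438)
6.1333
```

View pics/w3.png

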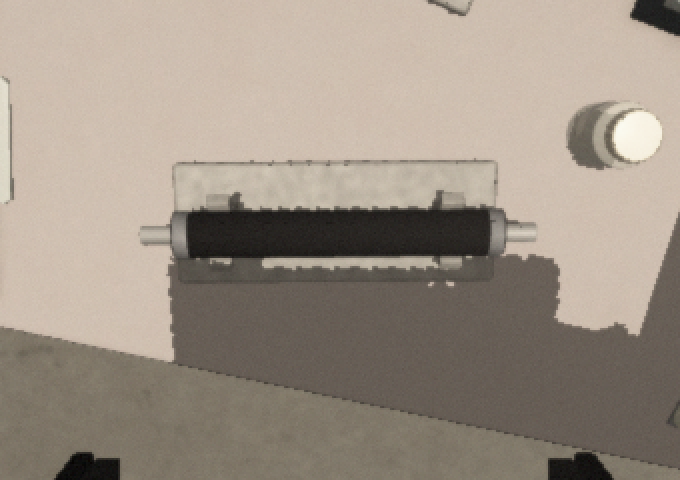

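Run:
```python
from h import *
O=[-90,0,102.6]
env.goto([0.6027,-0.1585,0.15],O)
print(env.move_straight([0.6027,-0.1585,0.028],rate=.12,force_limit=15))
env.gripper_to(0.15,grasp_force=30)
s=env.read_state();print(s["position"],s["opening"],s["force"])
env.move_straight([0.6027,-0.1585,0.18],rate=.12)
env.goto([0.6044,0.1224,0.16],[-90,0,78.16])
env.move_straight([0.6044,0.1224,0.100],rate=.1)
s=env.read_state();print(s["clock"],s["position"],s["opening"],s["force"],s["tool_rot"])
a=env.grab_frame("wrist"); b=env.grab_frame("scene")
cv2.imwrite("pics/w4.png",np.hstack([cv2.resize(a["image"],(400,300)),cv2.resize(b["image"][100:250,260:460],(400,300),interpolation=cv2.INTER_CUBIC)]))
cv2.imwrite("pics/w4full.png",a["image"])
np.savez("w4.npz",**a)
r=env.trace(b,"roller_center")
```

```text
False
[ 0.60211326 -0.15859693  0.02794985] 0.2214829440312387 [-1.14630041 -0.4872155   0.53794339]
13.075 [0.6050354  0.12226881 0.10054523] 0.22000281235369987 [-0.10099796 -0.71564037 -0.50384555] [-9.00650029e+01 -2.25512287e-02  7.81540144e+01]
```

View pics/w4.png

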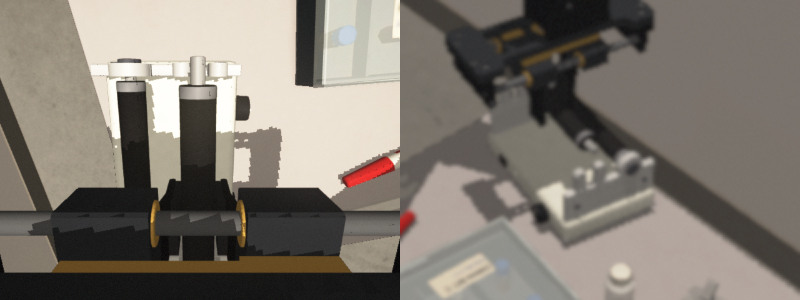

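Run:
```python
from h import *
w=dict(np.load("w4.npz")); im=w["image"].copy()
cv2.imwrite("pics/w4c.png",cv2.resize(im[70:220,130:410],(784,420),interpolation=cv2.INTER_CUBIC))
t=np.radians(-11.84);ax=np.array([-np.sin(t),np.cos(t),0]);C=np.array([.6044,.1224,.0])
c=lambda p:((proj(w,p)-[130,70])*2.8).round(0)
z=.1195
print("tip",c(C+ax*-.084+[0,0,z]),"sleeve end top",c(C+ax*-.070+[0,0,z+.01]))
px=np.array([np.cos(t),np.sin(t),0])
for d in(-.01125,.01125): print("prong",c(C+ax*-.077+px*d+[0,0,.090]))
```

```text
tip [533.  56.] sleeve end top [534. 188.]
prong [613. 123.]
prong [450. 123.]
```

View pics/w4c.png

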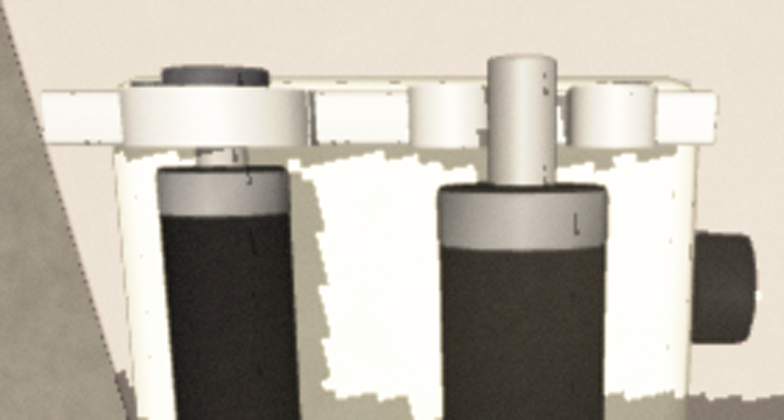

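Run:
```python
from h import *
x,y=.6032,.1224
def st(t): s=env.read_state();print(t,s["clock"],s["position"].round(4),s["opening"],s["force"].round(1),s["wrist_torque"].round(2))
env.move_straight([x,y,.082],rate=.05); st("a")
print(env.move_straight([x,y,.062],rate=.03,force_limit=12)); st("b")
print(env.move_straight([x,y,.054],rate=.015,force_limit=8)); st("c")
a=env.grab_frame("wrist"); b=env.grab_frame("scene")
cv2.imwrite("pics/w5.png",cv2.resize(a["image"][70:220,130:410],(784,420),interpolation=cv2.INTER_CUBIC))
```

```text
a 13.7333 [0.6031 0.1223 0.0816] 0.21760981271951096 [-0.2 -0.6 -1.1] [ 0.09 -0.03 -0.03]
False
b 14.55 [0.6033 0.1225 0.0621] 0.22270658069010435 [-1.2 -0.7 -1.1] [ 0.08 -0.06 -0.03]
True
c 14.9833 [0.6033 0.1225 0.0567] 0.21686088018912372 [-0.6  0.9  3.8] [ 0.12  0.17 -0.03]
```

View pics/w5.png

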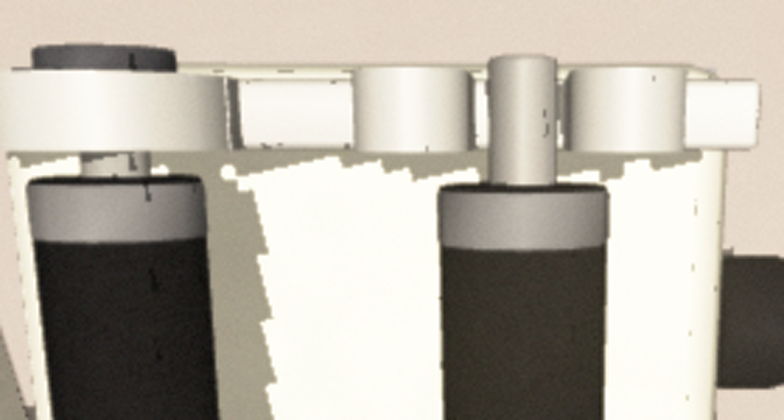

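Run:
```python
from h import *
def st(t): s=env.read_state();print(t,s["clock"],s["position"].round(4),s["opening"],s["force"].round(1))
env.gripper_to(0.33); st("rel")
env.move_straight([.6033,.1225,.18],rate=.12); st("up")
a=env.grab_frame("wrist")
env.goto([0.50,-0.16,0.28],[-90,0,-10]); 
w=env.grab_frame("wrist"); np.savez("w6.npz",**w)
s=env.grab_frame("scene")
b=cv2.resize(s["image"][130:225,295:395],(400,380),interpolation=cv2.INTER_CUBIC)
c=cv2.resize(a["image"][40:240,130:410],(399,285))
cv2.imwrite("pics/w6.png",np.vstack([np.hstack([w["image"][40:300,130:530],cv2.resize(a["image"][40:300,130:530],(400,260))]),np.hstack([b[:300],np.zeros((300,400,3),np.uint8)])]))
for x in env.trace(w,"bottle_center")[:2]:
    vv,uu=np.nonzero(x["mask"]); P=np.array([at_z(w,u,v,.051)[:2] for u,v in zip(uu,vv)])
    print(x["score"],len(uu),uu.min(),uu.max(),vv.min(),vv.max(),cv2.minAreaRect(P.astype(np.float32)*1000))
st("look")
```

```text
rel 15.6 [0.6024 0.1221 0.0552] 0.32449700166017276 [-0.2  0.3 -0.2]
up 16.7833 [0.6027 0.1223 0.179 ] 0.3302589679582582 [-0.1 -0.  -0.9]
0.58 6640 232 359 124 184 ((452.99945068359375, -169.67864990234375), (113.64186096191406, 52.1609992980957), 79.07089233398438)
0.29 1067 411 451 200 237 ((532.1921997070312, -55.23518371582031), (42.28926467895508, 26.984691619873047), 36.149658203125)
look 18.1917 [ 0.5004 -0.1592  0.2793] 0.3310400660022661 [ 0.2 -1.  -0.5]
```

View pics/w6.png

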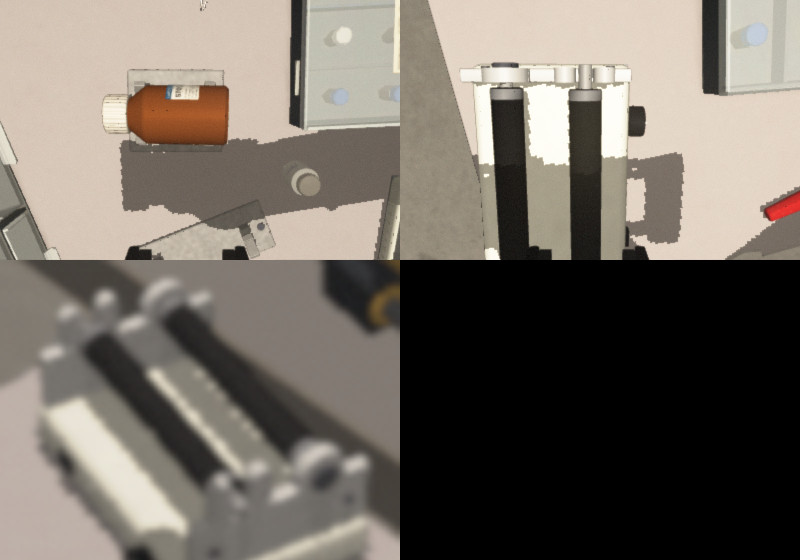

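Run:
```python
from h import *
def st(t): s=env.read_state();print(t,s["clock"],s["position"].round(4),s["opening"],s["force"].round(1),s["wrist_torque"].round(2))
env.gripper_to(1.0)
bx,by=.4547,-.1609
env.goto([bx,by,.16],[-90,0,79.1])
print(env.move_straight([bx,by,.040],rate=.1,force_limit=15)); st("down")
env.gripper_to(0.5,grasp_force=20); st("grip")
env.move_straight([bx,by,.21],rate=.12); st("lift")
env.goto([.6282,.1264,.20],[-90,0,78.16])
env.move_straight([.6282,.1264,.115],rate=.1); st("hover")
a=env.grab_frame("wrist"); b=env.grab_frame("scene")
cv2.imwrite("pics/w7.png",np.hstack([a["image"][40:340,130:530],cv2.resize(b["image"][100:250,260:460],(400,300),interpolation=cv2.INTER_CUBIC)]))
```

```text
False
down 22.1 [ 0.4552 -0.1609  0.0406] 0.999017509992058 [-1.1  0.5  0.8] [ 0.03 -0.06  0.03]
grip 22.8083 [ 0.4541 -0.1609  0.0399] 0.5808949780563997 [-1.3  0.3  1.2] [0.24 0.36 0.02]
lift 24.375 [ 0.4542 -0.1608  0.2092] 0.5806738372829159 [-0.3 -0.5 -1.2] [ 0.07 -0.06  0.02]
hover 26.6417 [0.6288 0.1265 0.1159] 0.5797603123696601 [ 0.5 -0.6 -0.6] [ 0.07 -0.03 -0.01]
```

View pics/w7.png

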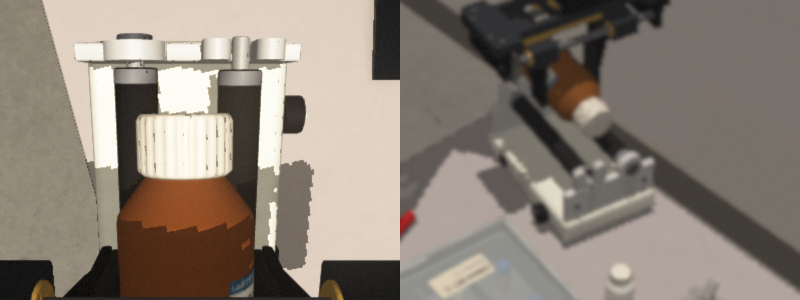

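Run:
```python
from h import *
def st(t): s=env.read_state();print(t,s["clock"],s["position"].round(4),s["opening"],s["force"].round(1))
x,y=.6275,.1264
env.move_straight([x,y,.098],rate=.05); st("a")
print(env.move_straight([x,y,.0875],rate=.015,force_limit=5)); st("b")
env.gripper_to(0.72); st("rel")
env.move_straight([x,y,.22],rate=.1); env.dwell(.3); st("up")
a=env.grab_frame("wrist"); b=env.grab_frame("scene")
cv2.imwrite("pics/w8.png",np.hstack([cv2.resize(a["image"][40:340,130:530],(400,300)),cv2.resize(b["image"][130:223,285:409],(400,300),interpolation=cv2.INTER_CUBIC)]))
for t in ["bottle_center","roller_center"]:
    print(t,[(np.round(r["xyz"],3).tolist(),round(r["score"],2)) for r in env.search_frame(a,t)[:2]])
for n in["vial_near","bottle_buffer","marker_2"]: print(n,[(np.round(r["xyz"],3).tolist(),round(r["score"],2)) for r in env.search_frame(b,n)[:1]])
```

```text
a 27.2333 [0.6273 0.1263 0.0975] 0.5809948754996486 [ 0.2  0.6 -1.2]
True
b 27.7083 [0.6278 0.1269 0.0925] 0.5821579869096928 [-0.5  0.9  4.2]
rel 28.2667 [0.627  0.1265 0.0913] 0.7161185009531449 [-0.7  0.3  0.2]
up 30.0 [0.6274 0.1264 0.2197] 0.7201980870207016 [ 0.6  0.1 -0.1]
bottle_center [([0.626, 0.116, 0.12], 0.87)]
roller_center [([0.594, 0.083, 0.082], 0.87)]
vial_near [([0.529, -0.062, 0.038], 0.88)]
bottle_buffer [([0.287, -0.218, 0.058], 0.96)]
marker_2 [([0.396, 0.162, 0.013], 0.73)]
```

View pics/w8.png

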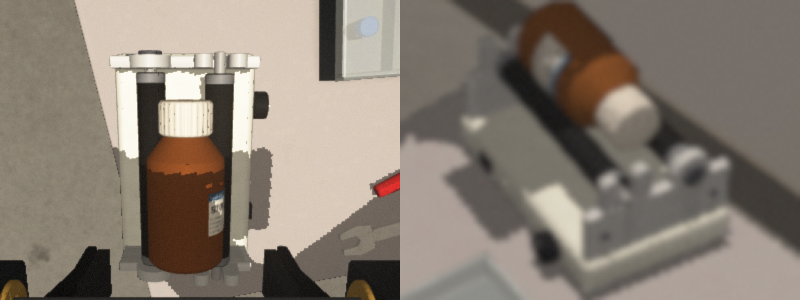

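Run:
```python
from h import *
a=env.grab_frame("wrist"); t=np.radians(-11.84); Rz=R.from_euler('z',t).as_matrix()
for n,u,v,z in [("cap",315,140,.119),("base",315,311,.125),("bodyL",277,225,.101),("bodyR",354,225,.101)]:
    print(n,((at_z(a,u,v,z)-[.6264,.1176,.101])@Rz).round(4))
env.move_straight([.6274,.1264,.30])
print(env.read_state()["clock"]); env.close_job()
```

```text
cap [ 0.0007 -0.0541  0.018 ]
base [0.0008 0.0545 0.024 ]
bodyL [ 0.0264  0.0025 -0.    ]
bodyR [-0.0255  0.0025 -0.    ]
31.0833
the job is handed in; nothing more can be done
```

The roller is back in the mixer forks and the brown bottle is lying in the valley between the rollers. Both were lowered by hand and released. I handed the job in at 31 s of the 70 s allowed; no verdict is reported.

- **Roller:** it touched the bottom of the slots within 0.5 mm of the expected height. After I let go, the pictures showed the axle sitting in both forks. I did not measure its pose again after release beyond those pictures.
- **Bottle:** by my image measurement it spans -54 to +54 mm along the mixer, against end plates at ±73 mm. It is less than 1 mm off centre sideways. The contact height fits the bottle's expected position on the rollers to about 2 mm, and it was still in place after I backed off.
- **Vial, white bottle and marker:** the detector put all three within about 6 mm of their first positions, roughly its own error, so I see no sign they moved.
- **Disagreement:** at the mixer the camera and the arm differed by about 1.4 mm sideways. I corrected for it by moving 1.2 mm before lowering the roller.

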